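# Set, lock and open the purge gas for the digestion block

### The job

Get the purge gas ready for the digestion block: turn the regulator knob on the white console until its yellow pointer is at the green mark, then slide the clear lock cover fully home over the knob. Once it is locked, throw the lever of the blue valve into the notch beside the green disc, and leave the other things on the bench where they are.

Things in the scene. Friction and masses are not known exactly. Their poses are not given: they have to be found in the camera images.
- regulator: white fixed flow-regulator console, 120 (x) x 230 (y) x 45 mm high, origin under its centre. On its flat top: the black knob at local (0, -70) mm, and two low rails along local y on which the lock cover slides
- knob (a joint): angle of the regulator knob, rad, 0 to 2.4, growing as it turns clockwise seen from above; it stays where it is left. At 0 its pointer points along the console's -x
- knob_grip (a point): on the knob's vertical axis, 77 mm above the bench (32 mm above the console top), 2 mm below the knob's top. The knob is a black disc of 48 mm diameter (48 to 56 mm above the bench) carrying an upright bar grip 44 mm long, 14 mm thick, 56 to 79 mm above the bench. The bar runs along the pointer line; grip it across its 14 mm thickness
- knob_pointer (a point): rim of the knob's disc, 24 mm from the axis, at the tip of the yellow pointer line (the yellow line covers only the pointer's half of the bar)
- scale_mark (a point): inner end, 25 mm from the knob axis, of the bright green set mark (11 x 9 mm) on the aluminium scale ring (72 mm diameter, 2 mm thick, fixed, with black ticks) round the knob. The knob is set when its pointer tip points at this mark; the mark is 0.5 to 1.5 rad clockwise of the pointer at the start
- cover (a joint): travel of the sliding lock cover, m: 0 = parked clear of the knob, 0.125 = at its end stop, fully over the knob (cover centred on the knob axis). It slides towards the console's -y and stays where it is left (about 2 N)
- cover_grip (a point): in the orange fin on top of the cover, centred, 109 mm above the bench, 14 mm below the fin's top. The cover is a clear tunnel with orange edges, 88 mm wide (console x), 80 mm long (console y), open at both ends, its flat top 91 mm above the bench. The fin is 40 mm long (console x), 12 mm thick (console y), 91 to 123 mm above the bench
- valve: blue fixed gas supply valve, 150 (x) x 170 (y) x 40 mm high, origin under its centre. Its lever turns flat above the top about a vertical pivot at local (-60, 0) mm, and points roughly along local +x at the middle notch
- lever (a joint): angle of the valve lever, rad, growing clockwise seen from above: 0 = closed notch (beside a red dot), 0.6 = middle notch, 1.2 = last notch. It is stiff (about 2 N at the handle) and stays where it is left, so it must be brought into the notch, not merely near it. In each notch it points straight at the centre of that notch's dot or disc
- lever_grip (a point): on the axis of the lever's upright round black handle, 70 mm from the pivot, 82 mm above the bench. The handle is 20 mm in diameter, 57 to 95 mm above the bench; the flat steel lever under it is 12 mm wide, its top 57 mm above the bench
- lever_aim (a point): the point that the lever points at: on the lever's line, 108 mm from the pivot, just beyond its tip, 43 mm above the bench
- green_disc: green disc 18 mm wide, 3 mm thick, on the valve's top beside the notch to be used (108 mm from the pivot, at the middle or the last notch); origin under its centre
- white_disc: white disc of the same size beside the other notch, not to be used
- tube_a: a capped white plastic digestion tube standing upright, 33 mm wide, 75 mm tall; a bystander, origin under its centre
- tube_b: a second white tube, same as tube_a; a bystander, origin under its centre
- acid_bottle: an amber glass bottle with a red cap, 60 mm wide, 130 mm tall; a bystander, origin under its centre
- jar: a clear jar with a blue cap, 56 mm wide, 70 mm tall; a bystander, origin under its centre
- wrench: a steel wrench lying flat, 160 mm long; a bystander, origin under its middle
- beaker: a glass beaker, 60 mm wide, 80 mm tall; a bystander, origin under its centre
There are look-alikes about, which are no part of the job. Several things look just like the valve: the one meant starts farthest to the robot's left.

How it is judged:
By the outcome, as a careful person would: the job done as asked, in the order asked, and still so for the second after the job is handed in, with the robot touching nothing.
It also fails if it takes over 58 s, if anything falls off the work surface, if the arm or the gripper's body presses on something with over 40 N, if the wrist force passes 120 N, or if a joint passes its speed limit or range.

### The arm

A 7-joint arm with a two-finger parallel gripper is mounted at the origin on the work surface. World frame = base frame: x ahead of the robot, y to its left, z up, the work surface at z = 0. Lengths are in m, angles in rad, forces in N, time in s.
With the tool pointing down it reaches from about 0.425 to 0.925 m from the base axis. Payload 6.8 kg.
Tool frame: the origin (TCP) lies midway between the tips of the shut fingers; the grasp point (between the pads) lies 19 mm behind it (r.grip_depth is the distance from the TCP to the grasp point, in m); z points along the fingers, y is the line along which they close (so a half turn about z gives the same grasp; the last joint's range is limited). The gripper opens to 85 mm and grips with 20 to 120 N. Pads are 22 mm wide; open, the fingers measure 114 mm over their backs; the gripper's body (76 mm by 85 mm) begins 54 mm behind the grasp point. The pads swing forward as they close: fully open they stand 13 mm farther back than shut.
Start: joints at [1.07, 0.477, 0.022, 1.555, -0.011, 1.109, -0.083], TCP at [0.258, -0.624, 0.231] pointing down, gripper open.
Joint ranges: [-2.96, 2.96], [-0.34, 2.1], [-1.41, 1.46], [0.24, 2.44], [-1.37, 4.51], [0.17, 1.92], [-2.96, 2.96]. Speed limits (rad/s): [2.39, 2.39, 3.14, 3.14, 3.14, 3.14, 3.14].

### API

Orientations are given as a rotation vector (axis times angle).
In Python, from bench import telemetry, grab_frame, calibration, order, silhouettes, r gives the robot as it stands.
- The arm moves only by the tool apply_moves, never from a script. Its argument "moves" is a list of rows, each a list of 7 numbers: the turn, a rotation vector about the tool's x, y, z scaled (see below), then the shift along the tool's x, y, z scaled (see below), then the opening, from -1 (shut) to 1 (fully open). A call has exactly 8 rows; each row shifts and turns the commanded pose from where the row before left it, along the tool's axes as they then stand; what a row does not reach is not made up. The controller multiplies each number of a shift by 1000 mm and each number of a turn by 6 degrees. A row lasts 1/12 s, in which the tool goes at most 41.7 mm and 7.16 degrees, less where a joint would pass 70% of its speed; a pose out of reach is approached as far as the arm can. A call with a number of a shift or a turn outside -1 to 1 is refused whole. A call with a gripper value outside its range is refused whole. The fingers move at their own pace and stop on an object; "grip_force" is the grip in N (left out, the last holds). Time passes only in rows, so rows that do not move let the fingers close, or fill a call up. It gives the time, the measured TCP pose, the force, the opening and the grip force at its end, in the units of the state.
- telemetry.get_obs(): the state, without advancing time (a new reading comes with each control period).
- grab_frame(name): name is "scene" or "top"; returns the picture (420x560x3 uint8, blue, green, red); there is no depth.
- calibration(name): a dict with "fx", "fy", "cx", "cy" (pixels), "world_from_camera" (4x4, takes a point from camera to world coordinates). Camera axes: x right, y down, z forward; pixel columns grow to the right and rows downward; lengths in m; the calibration is good to about 2 mm. A picture is of the moment at which its call begins. calibration takes no time and is no camera call.
- order.hand_in(): hands the job in; it is judged then, once.
Trained networks look in the newest picture that a camera, given by its name, has taken for a name from the list of things; names that differ only in an ending like _2 or _b are one class to them, and where a whole thing is asked for, a point or a joint stands for the part that bears it (a point fixed in the world has none). Each returns a list of dicts, best first, with "p" (0 to 1); they miss things now and then, are a little off and sometimes report something else, mostly with a low value. They report only what shows in the picture. A call takes as long as a camera call. They do not tell look-alikes from the thing itself.
- silhouettes(thing, camera): "mask" (420x560 bool, what is visible of it) and "extent" ([centre column, centre row, width, height] in pixels, round what is visible of it).
The state is a dict: "clock": time; "joints": joint angles; "qvel": joint speeds; "tau": joint torques, N m; "tcp_pos": TCP position; "orientation": TCP orientation; "contact_force": force on the tool from outside, world axes, zero at the start; "moment": the same for the moment, N m; "grip_width": finger opening in m; "gripper_force": force on a finger pad.
Only numpy, scipy, OpenCV 4.12 (cv2) and the standard library are available. Lean on these libraries where they do the work, as an engineer would, in place of code of your own. Each camera call takes 0.05 s, during which the arm holds its last target. There are 200 camera calls.

## Working session

There is one attempt and no reset: what is moved stays moved. The work goes in short steps, Python scripts to look and compute and a tool call to move; the robot and the scene stay as the last step left them, time stands still between calls to the robot, and variables do not carry over. Pictures are saved under pics/ and viewed, at most 10 in all, crops included, and the job is handed in when it is done.

Besides the shell and the picture viewer there is one more tool, called after "Emit:" in YAML: its name, and indented under it one key for each argument. apply_moves: Moves the arm, as the interface text tells. Its arguments: {"type":"object","properties":{"moves":{"type":"array"},"grip_force":{"type":"number"}},"required":["moves"]}

```bash
ls; mkdir -p pics; python3 - <<'E'
from bench import telemetry, grab_frame, calibration, r
import cv2,numpy as np
a=grab_frame("scene");b=grab_frame("top")
cv2.imwrite("pics/s0.png",a);cv2.imwrite("pics/t0.png",b)
print(telemetry.get_obs())
np.set_printoptions(precision=4,suppress=True)
for n in("scene","top"):print(calibration(n))
E
```

```text
pics
{'clock': 0.1, 'joints': array([ 1.06989145,  0.477746  ,  0.02233441,  1.55632074, -0.01147166,
        1.10928832, -0.08309045]), 'qvel': array([-1.00792533e-05, -1.60169993e-03, -6.04930094e-04, -2.71309099e-03,
       -1.78671543e-03, -2.11167699e-03,  3.55303821e-04]), 'tau': array([ 4.75967987e-03, -5.97761214e+01,  1.61337331e+00, -2.81953686e+01,
        1.27250736e-02,  5.02733412e-03, -7.49073524e-05]), 'tcp_pos': array([ 0.25816835, -0.62311989,  0.23041707]), 'orientation': array([-3.07964081e+00, -6.12827817e-01,  7.15581477e-04]), 'contact_force': array([-0.52905395,  0.67266515, -0.12879448]), 'moment': array([ 0.02192278, -0.02787362,  0.04256621]), 'gripper_force': 0.0, 'grip_width': 0.08509123218804295}
{'fx': 438.5919412432355, 'fy': 438.5919412432355, 'cx': 276.7023568184261, 'cy': 208.17940967630855, 'world_from_camera': array([[-0.7371,  0.4523, -0.5022,  1.1217],
       [ 0.6757,  0.5093, -0.533 ,  0.4783],
       [ 0.0147, -0.7322, -0.681 ,  0.8708],
       [ 0.    ,  0.    ,  0.    ,  1.    ]])}
{'fx': 412.7935418227091, 'fy': 412.7935418227091, 'cx': 279.6345081295947, 'cy': 215.82525982667687, 'world_from_camera': array([[ 0.1555, -0.9623,  0.2232,  0.2863],
       [-0.9878, -0.1529,  0.029 , -0.1431],
       [ 0.0062, -0.225 , -0.9743,  1.224 ],
       [ 0.    ,  0.    ,  0.    ,  1.    ]])}
```

View pics/s0.png

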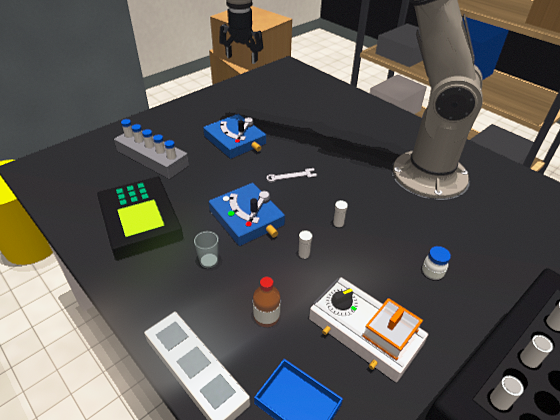

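View pics/t0.png

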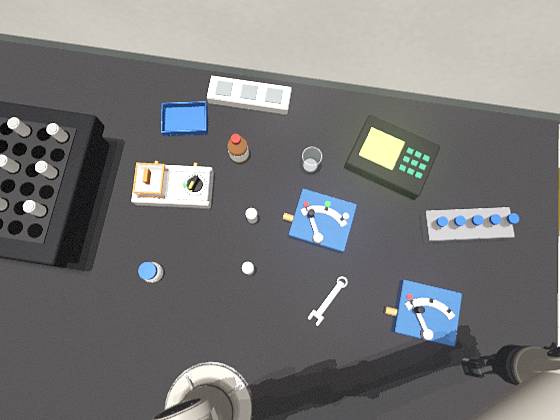

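The scene shows the console at (368,325), with its knob at (343,298) and its cover at (397,325). There are two valves, at (247,212) and (235,135). In the top view the console is at (173,185), and the valves are at (322,220) and (428,312). +y points to image left in the top view, so the valve meant is the one at top (322,220) / scene (247,212). The other valve, at top (428,312), is the look-alike. I'll check this in rectified close crops.

```bash
cat > h.py <<'E'
import numpy as np,cv2
from bench import telemetry, grab_frame, calibration, r, silhouettes
np.set_printoptions(precision=4,suppress=True)
C={n:calibration(n) for n in("scene","top")}
def p2w(n,u,v,z):
    c=C[n];T=c["world_from_camera"];d=T[:3,:3]@[(u-c["cx"])/c["fx"],(v-c["cy"])/c["fy"],1];o=T[:3,3]
    return o+d*(z-o[2])/d[2]
def w2p(n,P):
    c=C[n];T=c["world_from_camera"];q=T[:3,:3].T@(np.asarray(P,float)-T[:3,3])
    return np.array([c["fx"]*q[0]/q[2]+c["cx"],c["fy"]*q[1]/q[2]+c["cy"]])
def ortho(img,n,cx,cy,z,half=.1,N=400):
    # picture: right=-y, up=+x ; pixel = (cy+half - y)*N/(2half)
    W=[(cx+half,cy+half),(cx+half,cy-half),(cx-half,cy-half),(cx-half,cy+half)]
    H=cv2.getPerspectiveTransform(np.float32([w2p(n,(x,y,z)) for x,y in W]),np.float32([(0,0),(N,0),(N,N),(0,N)]))
    return cv2.warpPerspective(img,H,(N,N),flags=cv2.INTER_CUBIC)
E
python3 - <<'E'
from h import *
s=cv2.imread("pics/s0.png");t=cv2.imread("pics/t0.png")
cr=p2w("top",183,187,.05);cv=p2w("top",322,220,.04);print(cr,cv)
print(p2w("scene",358,320,.05),p2w("scene",247,212,.04))
A=[ortho(t,"top",*cr[:2],.056,.12,300),ortho(s,"scene",*cr[:2],.056,.12,300)]
B=[ortho(t,"top",*cv[:2],.043,.12,300),ortho(s,"scene",*cv[:2],.043,.12,300)]
cv2.imwrite("pics/o.png",np.vstack([np.hstack(A),np.hstack(B)]))
for n in("top","scene"):
  for th in("regulator","valve","knob","cover","lever","green_disc","white_disc","tube_a","acid_bottle","beaker","jar","knob_grip","scale_mark"):
    try: print(n,th,[(round(d["p"],2),np.round(d["extent"],1).tolist()) for d in silhouettes(th,n)][:3])
    except Exception as e: print(th,e)
E
```

```text
[0.5968 0.1882 0.05  ] [ 0.5646 -0.2328  0.04  ]
[0.6249 0.2146 0.05  ] [ 0.5806 -0.2149  0.04  ]
top regulator [(0.83, [172.7, 186.1, 86.7, 48.2])]
top valve [(0.97, [424.1, 313.7, 78.5, 66.0]), (0.84, [321.0, 220.2, 75.8, 67.9])]
top knob [(0.63, [194.6, 183.9, 20.6, 14.0])]
top cover [(0.84, [150.6, 179.7, 32.2, 36.2])]
top lever [(0.81, [420.3, 320.4, 19.2, 34.3]), (0.52, [313.8, 225.7, 20.8, 34.8])]
top green_disc []
top white_disc []
top tube_a [(0.43, [243.4, 267.1, 12.1, 18.4]), (0.42, [250.8, 214.9, 8.3, 14.1])]
top acid_bottle [(0.78, [237.8, 147.1, 17.7, 27.8])]
top beaker [(0.94, [312.0, 160.5, 18.7, 23.2])]
top jar [(0.72, [151.7, 270.6, 23.0, 21.0])]
top knob_grip [(0.69, [194.8, 184.6, 15.7, 18.8])]
top scale_mark [(0.77, [195.7, 186.7, 21.5, 23.0]), (0.67, [238.3, 148.8, 18.6, 26.1])]
scene regulator [(0.61, [368.0, 330.6, 120.8, 102.7])]
scene valve [(0.6, [247.2, 215.0, 75.6, 58.0]), (0.55, [233.2, 137.7, 58.8, 44.7])]
scene knob []
scene cover [(0.82, [392.1, 330.1, 63.0, 61.2])]
scene lever [(0.7, [257.9, 203.8, 17.5, 25.4]), (0.48, [245.2, 129.4, 12.7, 18.7])]
scene green_disc [(0.44, [338.3, 300.2, 24.4, 27.8])]
scene white_disc []
scene tube_a [(0.68, [304.2, 244.0, 16.5, 25.4]), (0.5, [340.5, 213.8, 11.7, 28.0])]
scene acid_bottle [(0.76, [266.9, 302.3, 29.9, 49.4])]
scene beaker [(0.71, [206.1, 252.1, 23.0, 36.6])]
scene jar []
scene knob_grip [(0.69, [341.9, 301.2, 23.6, 18.3])]
scene scale_mark [(0.57, [344.2, 302.9, 32.5, 25.9]), (0.18, [342.1, 300.6, 22.9, 20.5])]
```

View pics/o.png

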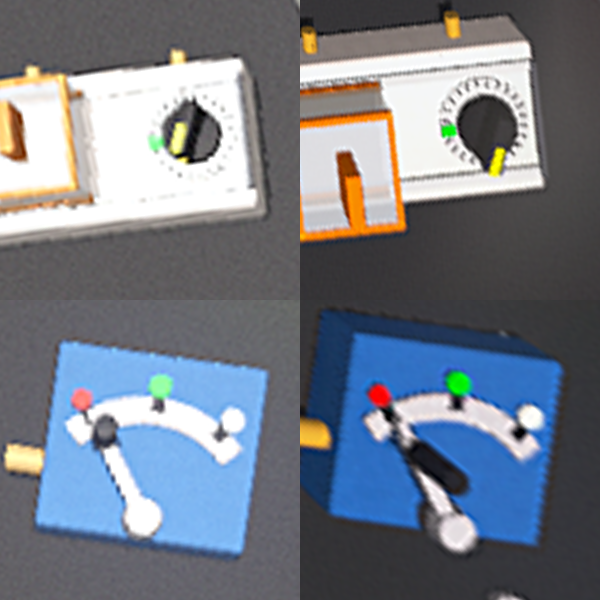

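The top row shows the knob with its yellow pointer towards the robot and the green mark about 1 rad clockwise at (157,143)/(448,130). In the bottom row (the chosen valve) the lever is at the red dot, the green disc (160,386)/(459,384) is at the middle notch and the white disc is at the last notch. Next I'll measure these precisely.

```bash
python3 - <<'E'
from h import *
from scipy.optimize import least_squares
I={"scene":cv2.imread("pics/s0.png"),"top":cv2.imread("pics/t0.png")}
def blob(n,x,y,z,lo,hi,half=.12):
    o=cv2.cvtColor(ortho(I[n],n,x,y,z,half,960),cv2.COLOR_BGR2HSV)
    m=cv2.inRange(o,np.array(lo),np.array(hi));k,l,st,c=cv2.connectedComponentsWithStats(m)
    s=2*half/960
    return [(x+half-c[i][1]*s,y+half-c[i][0]*s,st[i][4]*s*s*1e6) for i in range(1,k) if st[i][4]*s*s*1e6>25]
cv=(.5646,-.2328);cr=(.5968,.1882)
G=((50,100,80),(75,255,255));R=((0,140,100),(6,255,255));W=((0,0,170),(180,60,255));Y=((24,120,100),(34,255,255))
for n in I:
  print(n,"green v",np.array(blob(n,*cv,.043,*G)),"\nred",np.array(blob(n,*cv,.043,*R)),"\nwhite",np.array(blob(n,*cv,.043,*W)))
  print("green r",np.array(blob(n,*cr,.047,*G)),"\nyel z.079",np.array(blob(n,*cr,.079,*Y)),"\nyel z.056",np.array(blob(n,*cr,.056,*Y)))
cv2.imwrite("pics/o2.png",np.hstack([ortho(I["top"],"top",.5968,.23,.045,.125,400),ortho(I["scene"],"scene",.5968,.23,.045,.125,400)]))
E
```

```text
scene green v [[  0.6179  -0.2388 276.9375]] 
red [[  0.6085  -0.1756 123.125 ]] 
white [[   0.5891   -0.243  2202.625 ]
 [   0.5912   -0.2968  294.    ]
 [   0.5844   -0.1751  298.4375]
 [   0.5098   -0.2323  999.5   ]]
green r [[  0.6068   0.1862 109.5   ]] 
yel z.079 [[  0.6027   0.16   203.375 ]] 
yel z.056 [[  0.5877   0.1508 215.875 ]]
top green v [[  0.6154  -0.2408 212.    ]] 
red [] 
white [[   0.5867   -0.245  3114.9375]
 [   0.527    -0.219  1376.5   ]]
green r [[ 0.6044  0.1851 59.8125]] 
yel z.079 [] 
yel z.056 [[ 0.5959  0.1685 25.125 ]]
```

View pics/o2.png

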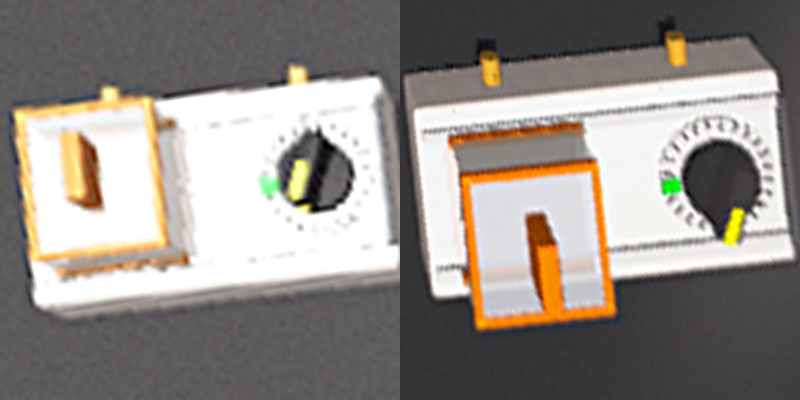

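Left panel (top camera): mark (268,187), knob disc about (320,180). Right panel (scene camera): ring centred near (717,179), pointer tip (735,240), rails sloping about 0.10. Next I'll fit the knob's silhouette for its axis and bar angle, and get the yaw and the bystanders' positions.

```bash
cat > fit.py <<'E'
from h import *
from scipy.optimize import minimize
OFF={"scene":np.array([.0012,.0007,0]),"top":np.array([-.0012,-.0007,0])}
def knobmodel(n,x,y,a,roi,S=8):
    th=np.linspace(0,2*np.pi,40);m=np.zeros((roi[3]*S,roi[2]*S),np.uint8)
    d=np.array([np.cos(a),np.sin(a)]);e=np.array([-d[1],d[0]])
    disc=[(x+.024*np.cos(t),y+.024*np.sin(t),z) for t in th for z in(.048,.056)]
    bar=[(*(np.array([x,y])+i*.022*d+j*.007*e),z) for i in(-1,1) for j in(-1,1) for z in(.056,.079)]
    for P in(disc,bar):
        q=np.array([(w2p(n,np.array(p)+OFF[n])-roi[:2]+.5)*S for p in P],np.float32)
        cv2.fillConvexPoly(m,cv2.convexHull(q).astype(np.int32),1)
    return cv2.resize(m.astype(np.float32),(roi[2],roi[3]),interpolation=cv2.INTER_AREA)
def knobfit(I,x0,cams=("scene","top")):
    obs={}
    for n in cams:
        u,v=w2p(n,(x0[0],x0[1],.06)).astype(int);roi=(u-22,v-22,44,44)
        c=I[n][v-22:v+22,u-22:u+22];h=cv2.cvtColor(c,cv2.COLOR_BGR2HSV)
        g=np.clip((150-h[...,2].astype(float))/90,0,1)
        g=np.maximum(g,(cv2.inRange(h,(22,110,80),(36,255,255))>0))
        yy,xx=np.mgrid[:44,:44]
        obs[n]=(roi,g,np.hypot(xx-22,yy-22)<19)
    f=lambda p:sum(np.abs(knobmodel(n,*p,o[0])-o[1])[o[2]].sum() for n,o in obs.items())
    best=min((minimize(f,x0[:2]+[a],method="Nelder-Mead",options=dict(initial_simplex=[[x0[0],x0[1],a],[x0[0]+.006,x0[1],a],[x0[0],x0[1]+.006,a],[x0[0],x0[1],a+.3]])) for a in np.array([-.5,0,.5])+x0[2]),key=lambda s:s.fun)
    return best.x,best.fun
E
python3 - <<'E'
from fit import *
I={"scene":cv2.imread("pics/s0.png"),"top":cv2.imread("pics/t0.png")}
for c in (("scene","top"),("scene",),("top",)): print(c,knobfit(I,[.611,.1565,-2.9],c))
for nm,px in dict(bottle=(239,158),beaker=(312,168),tube1=(252,220),tube2=(248,274),jar=(150,278)).items(): print(nm,p2w("top",*px,0.0))
# rail / edge yaw, scene camera: lines in ortho at top height
o=ortho(I["scene"],"scene",.5968,.23,.045,.125,800)
L=cv2.createLineSegmentDetector().detect(cv2.cvtColor(o,cv2.COLOR_BGR2GRAY))[0][:,0]
for a in L:
    l=np.hypot(a[2]-a[0],a[3]-a[1])
    if l>180: print(a.round(),round(l),"slope",(a[3]-a[1])/(a[2]-a[0]))
o=ortho(I["top"],"top",.5968,.23,.045,.125,800)
print("top")
for a in cv2.createLineSegmentDetector().detect(cv2.cvtColor(o,cv2.COLOR_BGR2GRAY))[0][:,0]:
    l=np.hypot(a[2]-a[0],a[3]-a[1])
    if l>180: print(a.round(),round(l),"slope",(a[3]-a[1])/(a[2]-a[0]))
for n in I:
  o=ortho(I[n],n,.6,.28,.123,.06,600);h=cv2.cvtColor(o,cv2.COLOR_BGR2HSV)
  m=cv2.inRange(h,(5,130,60),(20,255,255));k,l,st,c=cv2.connectedComponentsWithStats(m)
  print(n,[(.66-c[i][1]*.0002,.34-c[i][0]*.0002,st[i][:4].tolist()) for i in range(1,k) if st[i][4]>1000])
from scipy.spatial.transform import Rotation as Ro
print(Ro.from_rotvec(telemetry.get_obs()["orientation"]).as_matrix())
E
```

```text
('scene', 'top') (array([ 0.6113,  0.1561, -3.5639]), np.float64(218.92881944444446))
('scene',) (array([ 0.6113,  0.1556, -3.5828]), np.float64(116.6201388888889))
('top',) (array([ 0.6122,  0.1567, -3.841 ]), np.float64(98.77812499999999))
bottle [0.7308 0.0485 0.    ]
beaker [ 0.7342 -0.1828  0.    ]
tube1 [ 0.5406 -0.0259  0.    ]
tube2 [ 0.3783 -0.042   0.    ]
jar [0.3219 0.24   0.    ]
[ 24. 261.  63. 590.] 331 slope 8.526178
[775. 466. 748. 212.] 256 slope 9.440707
[419. 557. 786. 517.] 369 slope -0.10977814
[362. 224. 647. 192.] 287 slope -0.11118529
[421. 103. 219. 125.] 203 slope -0.11059867
[738. 139.  34. 215.] 709 slope -0.10887911
[420. 493. 625. 471.] 207 slope -0.10909262
[405. 567. 381. 342.] 226 slope 9.241317
[156. 659. 425. 630.] 270 slope -0.105565675
[138. 365. 167. 631.] 267 slope 9.357929
[122. 342. 344. 318.] 224 slope -0.10998329
top
[780. 486. 756. 263.] 225 slope 9.335665
scene [(np.float64(0.6082792885662432), np.float64(0.2895369147005445), [35, 0, 445, 439])]
top [(np.float64(0.6344618916437098), np.float64(0.24794912764003674), [428, 117, 75, 24]), (np.float64(0.5823281721019458), np.float64(0.2327678816114004), [418, 120, 164, 455]), (np.float64(0.6301737066919791), np.float64(0.2840420503084955), [157, 130, 232, 38]), (np.float64(0.6006749473684211), np.float64(0.282524350877193), [273, 231, 27, 145]), (np.float64(0.5906598995355891), np.float64(0.2709683063216757), [292, 230, 94, 212]), (np.float64(0.5438491268917346), np.float64(0.2866488940628638), [198, 568, 146, 27])]
[[ 0.9238  0.3828  0.    ]
 [ 0.3828 -0.9238 -0.    ]
 [-0.      0.     -1.    ]]
```

Estimates:
- **Knob:** axis (0.612, 0.156). The pointer direction is about 167° in the world and the mark about 102°.
- **Console:** yaw 6.2°.
- **Valve:** pivot (0.510, -0.2255). The lever is at 26.8° and the green notch at -7.6°.

Now I'll travel towards the knob.

Emit:
apply_moves:
  moves:
    - [0,0,0,0.026,-0.0243,0,0]
    - [0,0,0,0.026,-0.0243,0,0]
    - [0,0,0,0.026,-0.0243,0,0]
    - [0,0,0,0.026,-0.0243,0,0]
    - [0,0,0,0.026,-0.0243,0,0]
    - [0,0,0,0.026,-0.0243,0,0]
    - [0,0,0,0.026,-0.0243,0,0]
    - [0,0,0,0.026,-0.0243,0,0]
  grip_force: 40

```text
clock: 2.07
tcp_pos: [0.3766, -0.3628, 0.2316]
orientation: [3.081, 0.613, 0.001]
contact_force: [0.0, -0.8, 1.0]
grip_width: 0.0426
gripper_force: 0.0
```

Emit:
apply_moves:
  moves:
    - [0,0,0,0.026,-0.0243,0,0]
    - [0,0,0,0.026,-0.0243,0,0]
    - [0,0,0,0.026,-0.0243,0,0]
    - [0,0,0,0.026,-0.0243,0,0]
    - [0,0,0,0.026,-0.0243,0,0]
    - [0,0,0,0.026,-0.0243,0,0]
    - [0,0,0,0.026,-0.0243,0,0]
    - [0,0,0,0.026,-0.0243,0,0]

```text
clock: 2.73
tcp_pos: [0.4944, -0.1036, 0.2317]
orientation: [3.081, 0.613, 0.001]
contact_force: [0.6, -0.5, -0.2]
grip_width: 0.0425
gripper_force: 0.0
```

Emit:
apply_moves:
  moves:
    - [0,0,0,0.026,-0.0243,0,0]
    - [0,0,0,0.026,-0.0243,0,0]
    - [0,0,0,0.026,-0.0243,0,0]
    - [0,0,0,0.026,-0.0243,0,0]
    - [0,0,0,0.026,-0.0243,0,0]
    - [0,0,0,0.026,-0.0243,0,0]
    - [0,0,0,0.026,-0.0243,0,0]
    - [0,0,0,0.026,-0.0243,0,0]

```text
clock: 3.4
tcp_pos: [0.6122, 0.1556, 0.2314]
orientation: [3.081, 0.612, 0.0]
contact_force: [0.2, -0.4, -0.7]
grip_width: 0.0423
gripper_force: 0.0
```

Emit:
apply_moves:
  moves:
    - [0,0,-1,0,0,0,0]
    - [0,0,-1,0,0,0,0]
    - [0,0,-1,0,0,0,0]
    - [0,0,-1,0,0,0,0]
    - [0,0,-1,0,0,0,0]
    - [0,0,-1,0,0,0,0]
    - [0,0,-1,0,0,0,0]
    - [0,0,-1,0,0,0,0]

```text
clock: 4.07
tcp_pos: [0.6117, 0.1539, 0.2314]
orientation: [2.561, 1.819, 0.0]
contact_force: [0.0, 0.6, -0.9]
grip_width: 0.0423
gripper_force: 0.0
```

Emit:
apply_moves:
  moves:
    - [0,0,-1,0,0,0,0]
    - [0,0,-1,0,0,0,0]
    - [0,0,-1,0,0,0,0]
    - [0,0,-1,0,0,0,0]
    - [0,0,-1,0,0,0,0]
    - [0,0,-1,0,0,0,0]
    - [0,0,-1,0,0,0,0]
    - [0,0,-1,0,0,0,0]

```text
clock: 4.73
tcp_pos: [0.6118, 0.1538, 0.2314]
orientation: [1.6, 2.704, -0.0]
contact_force: [-0.6, 0.2, -0.9]
grip_width: 0.043
gripper_force: 0.0
```

Emit:
apply_moves:
  moves:
    - [0,0,-1,0,0,0,0]
    - [0,0,-1,0,0,0,0]
    - [0,0,-1,0,0,0,0]
    - [0,0,-1,0,0,0,0]
    - [0,0,-1,0,0,0,0]
    - [0,0,-1,0,0,0,0]
    - [0,0,-1,0,0,0,0]
    - [0,0,-1,0,0,0,0]

```text
clock: 5.4
tcp_pos: [0.6118, 0.1537, 0.2313]
orientation: [0.362, 3.121, -0.0]
contact_force: [-0.4, 0.4, 0.1]
grip_width: 0.0429
gripper_force: 0.0
```

```bash
cat > st.py <<'E'
import sys
from h import *
from scipy.spatial.transform import Rotation as Ro
def st():
    o=telemetry.get_obs();M=Ro.from_rotvec(o["orientation"]).as_matrix()
    print("t",o["clock"],"tcp",o["tcp_pos"],"yaw",np.degrees(np.arctan2(M[1,0],M[0,0])),"z",M[:,2],"w",o["grip_width"],"F",o["contact_force"],"q",o["joints"])
    return o["tcp_pos"],M
p,M=st()
if len(sys.argv)>3: print("tool shift to target",M.T@(np.array([float(a) for a in sys.argv[1:4]])-p))
E
python3 st.py .612 .156 .060
```

```text
t 5.4 tcp [0.6118 0.1537 0.2313] yaw 166.77033698521439 z [ 0.0001 -0.0003 -1.    ] w 0.04291426350252604 F [-0.4394  0.3555  0.1208] q [ 0.2881  0.5593 -0.9056  1.6216  0.4664  1.1917  0.6196]
tool shift to target [0.0003 0.0023 0.1713]
```

Emit:
apply_moves:
  moves:
    - [0,0,0,0,0.001,0.03,0]
    - [0,0,0,0,0.0012,0.03,0]
    - [0,0,0,0,0,0.03,0]
    - [0,0,0,0,0,0.03,0]
    - [0,0,0,0,0,0.02,0]
    - [0,0,0,0,0,0.015,0]
    - [0,0,0,0,0,0.01,0]
    - [0,0,0,0,0,0.005,0]

```text
clock: 6.07
tcp_pos: [0.612, 0.156, 0.0603]
orientation: [-0.369, -3.119, 0.001]
contact_force: [0.0, 0.4, 0.1]
grip_width: 0.043
gripper_force: 0.0
```

Emit:
apply_moves:
  moves:
    - [0,0,0,0,0,0,-0.4]
    - [0,0,0,0,0,0,-0.6]
    - [0,0,0,0,0,0,-1]
    - [0,0,0,0,0,0,-1]
    - [0,0,0,0,0,0,-1]
    - [0,0,0,0,0,0,-1]
    - [0,0,0,0,0,0,-1]
    - [0,0,0,0,0,0,-1]

```text
clock: 6.73
tcp_pos: [0.6129, 0.1552, 0.0626]
orientation: [0.37, 3.118, -0.002]
contact_force: [-2.2, -4.9, 6.3]
grip_width: 0.0125
gripper_force: 43.1
```

```bash
python3 st.py .612 .156 .060
```

```text
t 6.7333 tcp [0.6129 0.1552 0.0626] yaw 166.4507028802408 z [ 0.0015 -0.0015 -1.    ] w 0.012472055457437943 F [-2.191  -4.9421  6.2801] q [ 0.2037  0.7389 -0.7863  1.7484  0.6402  0.9288  0.4814]
tool shift to target [0.001  0.0006 0.0026]
```

Emit:
apply_moves:
  moves:
    - [0,0,0,0,-0.0005,-0.002,-1]
    - [0,0,0.9,0,0,0,-1]
    - [0,0,0.9,0,0,0,-1]
    - [0,0,0.9,0,0,0,-1]
    - [0,0,0.9,0,0,0,-1]
    - [0,0,0.9,0,0,0,-1]
    - [0,0,0.9,0,0,0,-1]
    - [0,0,0.9,0,0,0,-1]

```text
clock: 7.4
tcp_pos: [0.6123, 0.1542, 0.0627]
orientation: [1.367, 2.828, -0.002]
contact_force: [1.3, -2.5, -6.1]
grip_width: 0.0133
gripper_force: 41.6
```

Emit:
apply_moves:
  moves:
    - [0,0,0.9,0,0,0,-1]
    - [0,0,0.9,0,0,0,-1]
    - [0,0,0.9,0,0,0,-1]
    - [0,0,0.9,0,0,0,-1]
    - [0,0,0.9,0,0,0,-1]
    - [0,0,0,0,0,0,-1]
    - [0,0,0,0,0,0,-1]
    - [0,0,0,0,0,0,-1]

```text
clock: 8.07
tcp_pos: [0.6116, 0.1539, 0.0627]
orientation: [1.982, 2.437, -0.004]
contact_force: [-0.9, -5.4, -3.9]
grip_width: 0.013
gripper_force: 41.8
```

```bash
python3 st.py .612 .156 .060
```

```text
t 8.0667 tcp [0.6116 0.1539 0.0627] yaw 101.74173152235738 z [-0.0012 -0.0023 -1.    ] w 0.012986586239861162 F [-0.8877 -5.4302 -3.9268] q [ 0.0382  0.6596 -0.5329  1.7617  0.4331  0.8414 -0.4926]
tool shift to target [0.002  0.0008 0.0027]
```

Emit:
apply_moves:
  moves:
    - [0,0,0,0,0,0,0]
    - [0,0,0,0,0,0,0]
    - [0,0,0,0,0,0,0]
    - [0,0,0,0,0,-0.01,0]
    - [0,0,0,0,0,-0.02,0]
    - [0,0,0,0,0,-0.03,0]
    - [0,0,0,0,0,-0.03,0]
    - [0,0,0,0,0,-0.03,0]

```text
clock: 8.73
tcp_pos: [0.6119, 0.1566, 0.1857]
orientation: [-1.982, -2.438, -0.002]
contact_force: [0.1, 0.9, -0.1]
grip_width: 0.0426
gripper_force: 0.0
```

Emit:
apply_moves:
  moves:
    - [0,0,-1,0,0,0,0]
    - [0,0,-1,0,0,0,0]
    - [0,0,-1,0,0,0,0]
    - [0,0,-1,0,0,0,0]
    - [0,0,-1,0,0,0,0]
    - [0,0,-1,0,0,0,0]
    - [0,0,-1,0,0,0,0]
    - [0,0,-1,0,0,0,0]

```text
clock: 9.4
tcp_pos: [0.6122, 0.1564, 0.1846]
orientation: [0.811, 3.034, 0.002]
contact_force: [-0.1, -0.2, 0.1]
grip_width: 0.0429
gripper_force: 0.0
```

Emit:
apply_moves:
  moves:
    - [0,0,-1,0,0,0,0]
    - [0,0,-1,0,0,0,0]
    - [0,0,-1,0,0,0,0]
    - [0,0,-1,0,0,0,0]
    - [0,0,-1,0,0,0,0]
    - [0,0,-1,0,0,0,0]
    - [0,0,0,0,0.035,0,0]
    - [0,0,0,0,0.035,0,0]

```text
clock: 10.07
tcp_pos: [0.6065, 0.2233, 0.184]
orientation: [-0.148, 3.137, -0.001]
contact_force: [0.2, 0.8, -1.0]
grip_width: 0.0427
gripper_force: 0.0
```

```bash
python3 st.py .5985 .2803 .160; cat > look.py <<'E'
from fit import *
I={n:grab_frame(n) for n in("scene","top")}
for n in I: cv2.imwrite(f"pics/k_{n}.png",I[n])
cv2.imwrite("pics/k.png",np.hstack([ortho(I["top"],"top",.6108,.155,.056,.05,400),ortho(I["scene"],"scene",.6132,.1565,.056,.05,400)]))
E
python3 look.py
```

```text
t 10.0667 tcp [0.6065 0.2233 0.184 ] yaw -174.59566176504697 z [ 0.001  -0.0006 -1.    ] w 0.04274894677182236 F [ 0.1583  0.767  -0.9624] q [ 0.1716  0.6431 -0.9141  1.6289  0.5497  1.146   0.7856]
tool shift to target [0.0027 0.0575 0.024 ]
```

View pics/k.png

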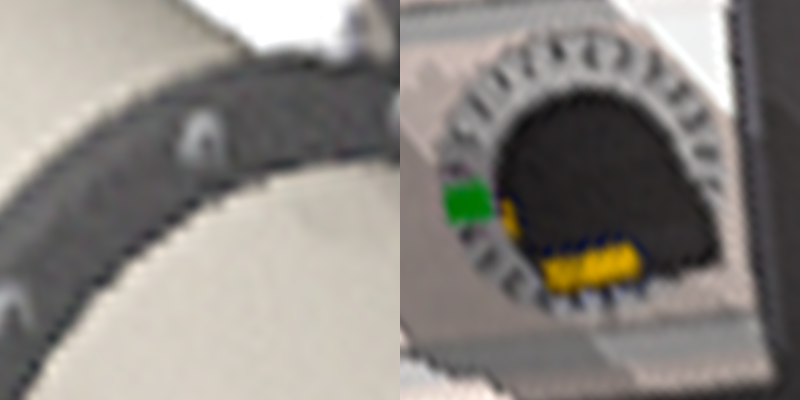

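The top view is blocked by the arm. In the scene panel the pointer tip is at (509,217) and the mark at (466,202), which is about (480,224) once corrected for height. With the axis near (603,202) that looks within about 2°, so I'll quantify it.

```bash
python3 - <<'E'
from fit import *
s=cv2.imread("pics/k_scene.png")
def big(z): return cv2.cvtColor(ortho(s,"scene",.6132,.1565,z,.05,1000),cv2.COLOR_BGR2HSV)
def blobs(z,lo,hi):
    m=cv2.inRange(big(z),lo,hi);k,l,st,c=cv2.connectedComponentsWithStats(m);out=[]
    for i in range(1,k):
        if st[i][4]>500:
            ys,xs=np.nonzero(l==i);P=np.c_[.6632-ys*1e-4,.2065-xs*1e-4];w,v=np.linalg.eigh(np.cov(P.T));d=v[:,1]
            out.append((P.mean(0),st[i][4]*1e-2,np.degrees(np.arctan2(d[1],d[0]))%180))
    return out
print("green",blobs(.047,(45,100,50),(80,255,255)))
print("yel.056",blobs(.056,(15,120,60),(36,255,255)));print("yel.079",blobs(.079,(15,120,60),(36,255,255)))
# disc: black mask, circle at z=.056 : left/top boundary fit
m=(big(.056)[...,2]<75).astype(np.uint8)
from scipy.optimize import minimize
def model(x,y,a):
    t=np.linspace(0,6.283,60);I=np.zeros((1000,1000),np.uint8)
    c=C["scene"]["world_from_camera"][:3,3]
    pr=lambda p:(lambda q:[(.2065-q[1])*1e4,(.6632-q[0])*1e4])(c+(np.array(p)-c)*(.056-c[2])/(p[2]-c[2]))
    d=np.array([np.cos(a),np.sin(a)]);e=np.array([-d[1],d[0]])
    for P in([(x+.024*np.cos(u),y+.024*np.sin(u),z) for u in t for z in(.048,.056)],[(*(np.array([x,y])+i*.022*d+j*.007*e),z) for i in(-1,1) for j in(-1,1) for z in(.056,.079)]):
        cv2.fillConvexPoly(I,cv2.convexHull(np.float32([pr(p) for p in P])).astype(np.int32),1)
    return I
yel=cv2.inRange(big(.056),(15,120,60),(36,255,255))>0
M=m|yel;yy,xx=np.mgrid[:1000,:1000];W=np.hypot(xx-520,yy-500)<340
res=[minimize(lambda p:(model(*p)!=M)[W].mean(),[.6132,.1565,a],method="Nelder-Mead",options=dict(initial_simplex=[[.6132,.1565,a],[.617,.1565,a],[.6132,.16,a],[.6132,.1565,a+.2]])) for a in(1.6,1.75,1.9)]
for q in res: print(q.x,np.degrees(q.x[2]),q.fun)
x=min(res,key=lambda q:q.fun).x
g=blobs(.047,(45,100,50),(80,255,255))[0][0]
print("mark dir",np.degrees(np.arctan2(*(g-x[:2])[::-1])),np.linalg.norm(g-x[:2]))
for b in blobs(.056,(15,120,60),(36,255,255)): print("tip dir",np.degrees(np.arctan2(*(b[0]-x[:2])[::-1])),np.linalg.norm(b[0]-x[:2]))
E
```

```text
green [(array([0.607 , 0.1863]), np.float64(112.19), np.float64(92.09932109271331))]
yel.056 [(array([0.6084, 0.1791]), np.float64(32.42), np.float64(15.114783818376708)), (array([0.5962, 0.1586]), np.float64(234.44), np.float64(100.88423561544305))]
yel.079 [(array([0.6229, 0.1875]), np.float64(30.55), np.float64(15.050106023419488)), (array([0.611 , 0.1676]), np.float64(221.45000000000002), np.float64(100.91718095545801))]
[0.6126 0.1571 1.8395] 105.39380884936945 0.06040610395225676
[0.6125 0.157  1.9239] 110.23002208717045 0.05965426359577978
[0.6127 0.1571 1.9438] 111.37078843453475 0.05987182912018155
mark dir 100.65868814547683 0.02978076052115478
tip dir 100.50578065951467 0.022479876909329146
tip dir 174.36733205191356 0.01639129007449327
```

The pointer and mark directions agree (100.5° against 100.7°), so the knob is set. Next is the cover fin.

Emit:
apply_moves:
  moves:
    - [0,0,-0.1,0.002,0.028,0,0]
    - [0,0,0,0.001,0.028,0,0]
    - [0,0,0,0,0.0005,0.01,0]
    - [0,0,0,0,0,0.02,0]
    - [0,0,0,0,0,0.02,0]
    - [0,0,0,0,0,0.02,0]
    - [0,0,0,0,0,0.01,0]
    - [0,0,0,0,0,0.005,0]

```text
clock: 10.83
tcp_pos: [0.5956, 0.2809, 0.0973]
orientation: [0.174, -3.135, 0.001]
contact_force: [0.4, -0.2, 0.4]
grip_width: 0.0424
gripper_force: 0.0
```

Emit:
apply_moves:
  moves:
    - [0,0,0,0,0,0,-0.4]
    - [0,0,0,0,0,0,-0.6]
    - [0,0,0,0,0,0,-1]
    - [0,0,0,0,0,0,-1]
    - [0,0,0,0,0,0,-1]
    - [0,0,0,0,0,0,-1]
    - [0,0,0,0,0,0,-1]
    - [0,0,0,0,0,0,-1]

```text
clock: 11.5
tcp_pos: [0.5969, 0.2797, 0.0997]
orientation: [-0.171, 3.136, -0.004]
contact_force: [-1.2, -4.5, 2.8]
grip_width: 0.0111
gripper_force: 40.4
```

```bash
python3 st.py .612 .1555 .098
```

```text
t 11.5 tcp [0.5969 0.2797 0.0997] yaw -173.7717187568025 z [ 0.0013 -0.0023 -1.    ] w 0.011124864131755688 F [-1.1556 -4.4952  2.7729] q [ 0.0388  0.7493 -0.8533  1.658   0.6419  1.037   0.6565]
tool shift to target [-0.0015 -0.1251  0.002 ]
```

Emit:
apply_moves:
  moves:
    - [0,0,0,0,-0.01,0,-1]
    - [0,0,0,0,-0.017,0,-1]
    - [0,0,0,0,-0.017,0,-1]
    - [0,0,0,0,-0.017,0,-1]
    - [0,0,0,0,-0.017,0,-1]
    - [0,0,0,0,-0.017,0,-1]
    - [0,0,0,0,-0.015,0,-1]
    - [0,0,0,0,-0.01,0,-1]

```text
clock: 12.17
tcp_pos: [0.6099, 0.161, 0.0997]
orientation: [-0.171, 3.136, 0.001]
contact_force: [-1.4, 1.4, 2.9]
grip_width: 0.0111
gripper_force: 41.5
```

Emit:
apply_moves:
  moves:
    - [0,0,0,0,-0.002,0,-1]
    - [0,0,0,0,-0.002,0,-1]
    - [0,0,0,0,-0.001,0,-1]
    - [0,0,0,0,-0.001,0,-1]
    - [0,0,0,0,-0.001,0,-1]
    - [0,0,0,0,-0.001,0,-1]
    - [0,0,0,0,0,0,-1]
    - [0,0,0,0,0,0,-1]

```text
clock: 12.83
tcp_pos: [0.6105, 0.1553, 0.0996]
orientation: [-0.174, 3.135, 0.002]
contact_force: [-2.1, 1.3, 6.5]
grip_width: 0.0112
gripper_force: 42.0
```

```bash
python3 st.py .612 .1555 .098
```

```text
t 12.8333 tcp [0.6105 0.1553 0.0996] yaw -173.65083987510044 z [ 0.0015  0.0016 -1.    ] w 0.011177783742052286 F [-2.0675  1.3392  6.5282] q [ 0.2562  0.7115 -0.8664  1.7335  0.6325  0.9983  0.833 ]
tool shift to target [-0.0015  0.      0.0016]
```

Emit:
apply_moves:
  moves:
    - [0,0,0,0,-0.001,0,-1]
    - [0,0,0,0,-0.001,0,-1]
    - [0,0,0,0,-0.001,0,-1]
    - [0,0,0,0,-0.001,0,-1]
    - [0,0,0,0,-0.001,0,-1]
    - [0,0,0,0,0,0,-1]
    - [0,0,0,0,0,0,-1]
    - [0,0,0,0,0,0,-1]

```text
clock: 13.5
tcp_pos: [0.6105, 0.1551, 0.0997]
orientation: [-0.179, 3.134, 0.013]
contact_force: [-0.8, 12.5, 1.0]
grip_width: 0.0112
gripper_force: 41.3
```

```bash
python3 st.py .612 .1555 .098
```

```text
t 13.5 tcp [0.6105 0.1551 0.0997] yaw -173.4670400441899 z [ 0.002   0.0085 -1.    ] w 0.011169029636286373 F [-0.7729 12.5162  0.9824] q [ 0.2625  0.7119 -0.87    1.7353  0.6299  0.9932  0.8403]
tool shift to target [-0.0015  0.0002  0.0017]
```

The cover is against its stop: the force is rising with no further travel, after 125 mm. I'll release it and go to the lever.

Emit:
apply_moves:
  moves:
    - [0,0,0,0,0.001,0,0]
    - [0,0,0,0,0,0,0]
    - [0,0,0,0,0,0,0]
    - [0,0,0,0,0,-0.01,0]
    - [0,0,0,0,0,-0.02,0]
    - [0,0,0,0,0,-0.03,0]
    - [0,0,0,0,0,-0.03,0]
    - [0,0,0,0,0,-0.02,0]

```text
clock: 14.17
tcp_pos: [0.6116, 0.15, 0.2119]
orientation: [-0.172, 3.134, 0.001]
contact_force: [0.9, -0.1, 0.9]
grip_width: 0.0428
gripper_force: 0.0
```

Emit:
apply_moves:
  moves:
    - [0,0,-1,0,0,0,0]
    - [0,0,-1,0,0,0,0]
    - [0,0,-1,0,0,0,0]
    - [0,0,-0.4,0,0,0,0]
    - [0,0,0,0.019,-0.029,0,0]
    - [0,0,0,0.019,-0.029,0,0]
    - [0,0,0,0.019,-0.029,0,0]
    - [0,0,0,0.019,-0.029,0,0]

```text
clock: 14.83
tcp_pos: [0.5946, 0.0102, 0.2089]
orientation: [-0.725, 3.057, -0.001]
contact_force: [0.2, -0.5, 0.4]
grip_width: 0.0424
gripper_force: 0.0
```

Emit:
apply_moves:
  moves:
    - [0,0,0,0.019,-0.029,0,0]
    - [0,0,0,0.019,-0.029,0,0]
    - [0,0,0,0.019,-0.029,0,0]
    - [0,0,0,0.019,-0.029,0,0]
    - [0,0,0,0.019,-0.029,0,0]
    - [0,0,0,0.019,-0.029,0,0]
    - [0,0,0,0,0,0,0]
    - [0,0,0,0,0,0,0]

```text
clock: 15.5
tcp_pos: [0.5705, -0.1982, 0.2084]
orientation: [0.716, -3.058, 0.001]
contact_force: [-0.1, 0.8, 0.1]
grip_width: 0.0429
gripper_force: 0.0
```

```bash
python3 st.py .572 -.194 .066; python3 - <<'E'
from h import *
s=grab_frame("scene")
cv2.imwrite("pics/c.png",np.hstack([cv2.resize(s[240:400,270:430],(500,500)),]))
E
```

```text
t 15.5 tcp [ 0.5705 -0.1982  0.2084] yaw -153.65413986553156 z [-0.0006 -0.001  -1.    ] w 0.04293934112076841 F [-0.0593  0.7999  0.0929] q [ 0.9658  0.5937 -1.0383  1.7057  0.5526  1.1678  1.806 ]
tool shift to target [-0.0034  0.0031  0.1424]
```

View pics/c.png

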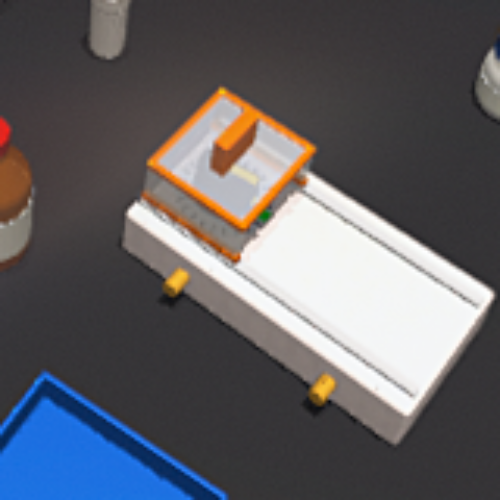

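The cover (orange frame at (232,155) in the crop) sits over the knob at the console's end. I'll descend on the lever handle and grip it.

Emit:
apply_moves:
  moves:
    - [0,0,0,-0.0034,0.0031,0,0]
    - [0,0,0,0,0,0.03,0]
    - [0,0,0,0,0,0.03,0]
    - [0,0,0,0,0,0.03,0]
    - [0,0,0,0,0,0.02,0]
    - [0,0,0,0,0,0.015,0]
    - [0,0,0,0,0,0.01,0]
    - [0,0,0,0,0,0.005,0]

```text
clock: 16.22
tcp_pos: [0.573, -0.1889, 0.0676]
orientation: [0.728, -3.056, -0.001]
contact_force: [0.4, 0.2, 0.2]
grip_width: 0.0425
gripper_force: 0.0
```

Emit:
apply_moves:
  moves:
    - [0,0,0,0,0,0,-0.2]
    - [0,0,0,0,0,0,-0.4]
    - [0,0,0,0,0,0,-0.6]
    - [0,0,0,0,0,0,-1]
    - [0,0,0,0,0,0,-1]
    - [0,0,0,0,0,0,-1]
    - [0,0,0,0,0,0,-1]
    - [0,0,0,0,0,0,-1]

```text
clock: 16.88
tcp_pos: [0.5755, -0.194, 0.07]
orientation: [-0.72, 3.053, -0.009]
contact_force: [6.9, -7.0, -6.0]
grip_width: 0.0186
gripper_force: 39.2
```

```bash
python3 st.py .572 -.194 .066
```

```text
t 16.8833 tcp [ 0.5755 -0.194   0.07  ] yaw -153.45977492197548 z [ 0.0057 -0.0045 -1.    ] w 0.01856867606595486 F [ 6.8624 -6.9935 -5.9832] q [ 0.8697  0.7454 -0.9143  1.8068  0.7235  0.9553  1.6743]
tool shift to target [0.0032 0.0016 0.004 ]
```

Emit:
apply_moves:
  moves:
    - [0,0,0.95,0.0004,-0.007,0,-1]
    - [0,0,0.95,0.0004,-0.007,0,-1]
    - [0,0,0.95,0.0004,-0.007,0,-1]
    - [0,0,0.95,0.0004,-0.007,0,-1]
    - [0,0,0.95,0.0004,-0.007,0,-1]
    - [0,0,0.95,0.0004,-0.007,0,-1]
    - [0,0,0,0,0,0,-1]
    - [0,0,0,0,0,0,-1]

```text
clock: 17.55
tcp_pos: [0.5832, -0.2338, 0.0701]
orientation: [0.207, 3.126, -0.004]
contact_force: [10.3, -5.6, -10.9]
grip_width: 0.0186
gripper_force: 39.6
```

```bash
python3 st.py .582 -.236 .070
```

```text
t 17.55 tcp [ 0.5832 -0.2338  0.0701] yaw 172.40590985361982 z [ 0.0084 -0.0032 -1.    ] w 0.018593705040261962 F [ 10.2914  -5.6386 -10.9023] q [ 0.8341  0.7166 -0.7808  1.7617  0.623   0.9183  1.224 ]
tool shift to target [ 0.0009 -0.0023  0.0001]
```

Emit:
apply_moves:
  moves:
    - [0,0,0,0,-0.0015,0,-1]
    - [0,0,0,0,0,0,-1]
    - [0,0,0,0,0,0,0]
    - [0,0,0,0,0,0,0]
    - [0,0,0,0,0,0,0]
    - [0,0,0,0,0,-0.02,0]
    - [0,0,0,0,0,-0.04,0]
    - [0,0,0,0,0,-0.04,0]

```text
clock: 18.22
tcp_pos: [0.578, -0.2319, 0.1686]
orientation: [-0.204, -3.132, -0.002]
contact_force: [1.7, -0.3, 0.0]
grip_width: 0.0424
gripper_force: 0.0
```

Emit:
apply_moves:
  moves:
    - [0,0,0,0,-0.04,-0.01,0]
    - [0,0,0,0,-0.04,0,0]
    - [0,0,0,0,-0.04,0,0]
    - [0,0,0,0,-0.04,0,0]
    - [0,0,0,0,-0.04,0,0]
    - [0,0,0,0,-0.04,0,0]
    - [0,0,0,0,0,0,0]
    - [0,0,0,0,0,0,0]

```text
clock: 18.88
tcp_pos: [0.5462, -0.4739, 0.1779]
orientation: [-0.215, -3.134, 0.001]
contact_force: [-0.1, 0.9, 0.2]
grip_width: 0.0426
gripper_force: 0.0
```

```bash
python3 st.py .58 -.2352 .070; python3 - <<'E'
from h import *
I={n:grab_frame(n) for n in("scene","top")}
for n in I: cv2.imwrite(f"pics/v_{n}.png",I[n])
cv2.imwrite("pics/v.png",np.hstack([ortho(I[n],n,.5646,-.2328,.057,.08,400) for n in("top","scene")]))
E
```

```text
t 18.8833 tcp [ 0.5462 -0.4739  0.1779] yaw 172.1653405640648 z [-0.0007 -0.0005 -1.    ] w 0.04261441072405891 F [-0.1223  0.9163  0.151 ] q [ 1.1161  0.7327 -0.7991  1.4324  0.5402  1.2037  1.6856]
tool shift to target [-0.001   0.2412  0.1078]
```

View pics/v.png

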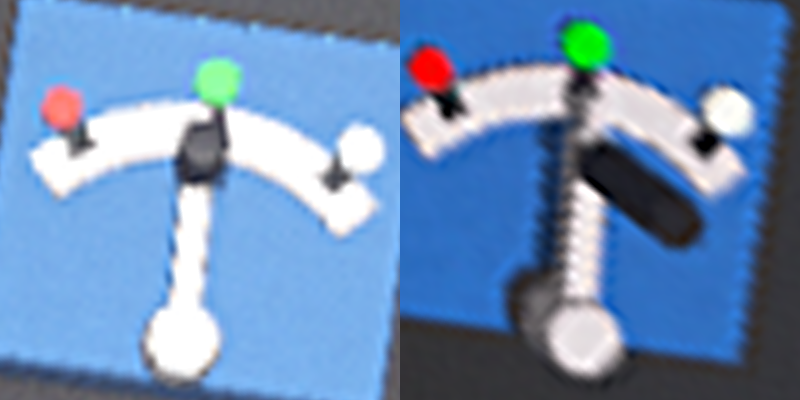

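Both views show the lever near the green disc (218,82)/(586,45), with the lever line running from (187,300) to (197,195) in the top panel. I'll quantify the lateral miss.

```bash
cat > lv.py <<'E'
from h import *
def lever(n,img):
    K=dict(cx=.5646,cy=-.2328,half=.08,N=1600);s=1e-4
    W=lambda x,y:np.c_[.6446-np.asarray(y)*s,-.1528-np.asarray(x)*s]
    o=cv2.cvtColor(ortho(img,n,z=.057,**K),cv2.COLOR_BGR2HSV)
    m=cv2.inRange(o,(0,0,120),(180,75,255));P=[]
    # lever strip rows between hub and handle/arc
    for row in range(860 if n=="top" else 720,1180,10):
        xs=np.nonzero(m[row,600:960])[0]+600
        if 70<len(xs)<160: P.append((xs.mean(),row))
    P=np.array(P);w=W(P[:,0],P[:,1]);vx,vy,x0,y0=cv2.fitLine(np.float32(w),cv2.DIST_HUBER,0,1e-5,1e-5).ravel()
    if vx<0:vx,vy=-vx,-vy
    g=cv2.inRange(cv2.cvtColor(ortho(img,n,z=.043,**K),cv2.COLOR_BGR2HSV),(45,70,60),(80,255,255))
    k,l,st,c=cv2.connectedComponentsWithStats(g);i=1+np.argmax(st[1:,4]);G=W([c[i][0]],[c[i][1]])[0]
    lat=vx*(G[1]-y0)-vy*(G[0]-x0)
    print(n,len(P),"lever deg",np.degrees(np.arctan2(vy,vx)),"green",G,"lateral of green from line (+ = ccw) mm",lat*1e3)
if __name__=="__main__":
    for n in("top","scene"): lever(n,cv2.imread(f"pics/v_{n}.png"))
E
python3 lv.py
```

```text
top 32 lever deg -5.2660923 green [ 0.6153 -0.2409] lateral of green from line (+ = ccw) mm -5.277320395124789
scene 42 lever deg -4.4978166 green [ 0.6178 -0.2389] lateral of green from line (+ = ccw) mm -7.141543143159797
```

The lever is still about 3° short of the disc, which is about 3.7 mm at the handle. I'll regrip it and finish the throw.

Emit:
apply_moves:
  moves:
    - [0,0,0,0,0.04,0,0]
    - [0,0,0,0,0.04,0,0]
    - [0,0,0,0,0.04,0,0]
    - [0,0,0,0,0.04,0,0]
    - [0,0,0,0,0.04,0,0]
    - [0,0,0,0,0.04,0,0]
    - [0,0,0,0,0,0,0]
    - [0,0,0,0,0,0,0]

```text
clock: 19.65
tcp_pos: [0.5802, -0.2265, 0.1795]
orientation: [0.19, 3.135, 0.001]
contact_force: [-0.3, -0.9, -0.1]
grip_width: 0.0429
gripper_force: 0.0
```

```bash
python3 st.py .5800 -.232 .070
```

```text
t 19.65 tcp [ 0.5802 -0.2265  0.1795] yaw 173.0627600989185 z [ 0.0011  0.0006 -1.    ] w 0.04285029021841125 F [-0.3286 -0.8588 -0.1187] q [ 0.8897  0.5924 -0.8706  1.6933  0.5007  1.0934  1.316 ]
tool shift to target [-0.0004 -0.0056  0.1095]
```

Emit:
apply_moves:
  moves:
    - [0,0,0,0,-0.0055,0.01,0]
    - [0,0,0,0,0,0.03,0]
    - [0,0,0,0,0,0.03,0]
    - [0,0,0,0,0,0.02,0]
    - [0,0,0,0,0,0.01,0]
    - [0,0,0,0,0,0.008,0]
    - [0,0,0,0,0,0,0]
    - [0,0,0,0,0,0,0]

```text
clock: 20.32
tcp_pos: [0.579, -0.2385, 0.0708]
orientation: [0.206, 3.134, -0.0]
contact_force: [1.0, -0.7, 0.0]
grip_width: 0.0423
gripper_force: 0.0
```

Emit:
apply_moves:
  moves:
    - [0,0,0,0,0,0,-0.2]
    - [0,0,0,0,0,0,-0.4]
    - [0,0,0,0,0,0,-0.6]
    - [0,0,0,0,0,0,-1]
    - [0,0,0,0,0,0,-1]
    - [0,0,0,0,0,0,-1]
    - [0,0,0,0,0,0,-1]
    - [0,0,0,0,0,0,-1]

```text
clock: 20.98
tcp_pos: [0.5799, -0.2376, 0.0718]
orientation: [0.205, 3.132, -0.0]
contact_force: [0.3, 1.3, 7.0]
grip_width: 0.0183
gripper_force: 39.0
```

Emit:
apply_moves:
  moves:
    - [0,0,0.25,0,-0.002,0,-1]
    - [0,0,0.25,0,-0.0017,0,-1]
    - [0,0,0,0,0,0,-1]
    - [0,0,0,0,0,0,-1]
    - [0,0,0,0,0,0,-1]
    - [0,0,0,0,0,0,-1]
    - [0,0,0,0,0,0,-1]
    - [0,0,0,0,0,0,-1]

```text
clock: 21.65
tcp_pos: [0.5793, -0.2416, 0.0718]
orientation: [0.287, 3.126, -0.001]
contact_force: [-0.3, 1.4, 7.1]
grip_width: 0.0186
gripper_force: 39.1
```

```bash
python3 st.py .5800 -.232 .070
```

```text
t 21.65 tcp [ 0.5793 -0.2416  0.0718] yaw 169.5003552963288 z [ 0.0024 -0.0006 -1.    ] w 0.018568900224790873 F [-0.3068  1.3732  7.0792] q [ 0.8422  0.7127 -0.7726  1.7578  0.6089  0.9242  1.1979]
tool shift to target [0.001  0.0096 0.0018]
```

The approach landed farther over than planned, so the handle has overshot. I'll bring it back to y ≈ -0.236.

Emit:
apply_moves:
  moves:
    - [0,0,-0.25,0,0.003,0,-1]
    - [0,0,-0.25,0,0.0026,0,-1]
    - [0,0,0,0,0,0,-1]
    - [0,0,0,0,0,0,-1]
    - [0,0,0,0,0,0,-1]
    - [0,0,0,0,0,0,-1]
    - [0,0,0,0,0,0,-1]
    - [0,0,0,0,0,0,-1]

```text
clock: 22.32
tcp_pos: [0.5801, -0.2369, 0.0718]
orientation: [0.205, 3.133, -0.003]
contact_force: [-0.8, -0.3, 7.4]
grip_width: 0.0184
gripper_force: 39.2
```

Emit:
apply_moves:
  moves:
    - [0,0,0,0,0,0,-0.3]
    - [0,0,0,0,0,0,0]
    - [0,0,0,0,0,0,0]
    - [0,0,0,0,0,0,0]
    - [0,0,0,0,0,0,0]
    - [0,0,0,0,0,-0.02,0]
    - [0,0,0,0,0,-0.04,0]
    - [0,0,0,0,0,-0.04,0]

```text
clock: 22.98
tcp_pos: [0.5777, -0.2358, 0.1699]
orientation: [-0.204, -3.131, -0.003]
contact_force: [0.8, 0.7, 1.3]
grip_width: 0.0427
gripper_force: 0.0
```

Emit:
apply_moves:
  moves:
    - [0,0,0,0,-0.04,-0.01,0]
    - [0,0,0,0,-0.04,0,0]
    - [0,0,0,0,-0.04,0,0]
    - [0,0,0,0,-0.04,0,0]
    - [0,0,0,0,-0.04,0,0]
    - [0,0,0,0,-0.04,0,0]
    - [0,0,0,0,0,0,0]
    - [0,0,0,0,0,0,0]

```text
clock: 23.65
tcp_pos: [0.5457, -0.4777, 0.1791]
orientation: [-0.215, -3.133, 0.0]
contact_force: [-0.3, 1.0, 0.1]
grip_width: 0.0426
gripper_force: 0.0
```

```bash
python3 - <<'E'
from lv import *
for n in("scene","top"):
    im=grab_frame(n);cv2.imwrite(f"pics/v2_{n}.png",im);lever(n,im)
    c=cv2.imread(f"pics/v2_{n}.png")
cv2.imwrite("pics/v2.png",np.hstack([ortho(cv2.imread(f"pics/v2_{n}.png"),n,.5646,-.2328,.057,.08,400) for n in("top","scene")]))
E
```

```text
scene 40 lever deg -6.804614 green [ 0.6178 -0.2389] lateral of green from line (+ = ccw) mm -2.3463762527064
top 32 lever deg -8.008473 green [ 0.6156 -0.2409] lateral of green from line (+ = ccw) mm -0.05458950341770581
```

View pics/v2.png

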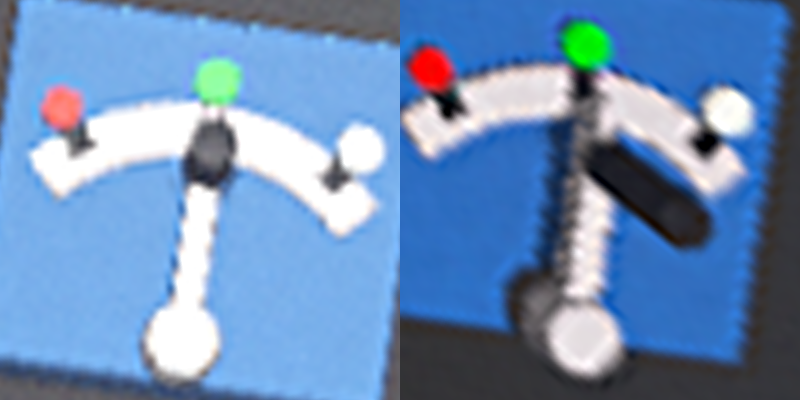

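```bash
python3 - <<'E'
from h import *
from scipy.optimize import least_squares
s=1e-4;K=dict(cx=.5646,cy=-.2328,half=.08,N=1600)
W=lambda c:np.array([.6446-c[1]*s,-.1528-c[0]*s])
for n in("scene","top"):
    im=cv2.imread(f"pics/v2_{n}.png")
    o=cv2.cvtColor(ortho(im,n,z=.043,**K),cv2.COLOR_BGR2HSV)
    D=[]
    for name,lo,hi,ex in(("r",(0,90,90),(9,255,255),(.608,-.176)),("g",(45,70,60),(80,255,255),(.617,-.24)),("w",(0,0,150),(180,70,255),(.590,-.2975))):
        m=cv2.inRange(o,lo,hi)|(cv2.inRange(o,(172,90,90),(180,255,255)) if name=="r" else 0)
        if name=="w": m=cv2.morphologyEx(m,cv2.MORPH_OPEN,np.ones((60,60),np.uint8))
        k,l,st,c=cv2.connectedComponentsWithStats(m)
        i=min((i for i in range(1,k) if st[i][4]>4000),key=lambda i:np.linalg.norm(W(c[i])-ex));D.append(W(c[i]));print(n,name,D[-1],st[i][4]/100)
    D=np.array(D)
    f=lambda p:(np.array([[p[0]+.108*np.cos(p[2]+d),p[1]+.108*np.sin(p[2]+d)] for d in(.6,0,-.6)])-D).ravel()
    q=least_squares(f,[.51,-.2255,-.13]);print("pivot",q.x[:2],"notch deg",np.degrees(q.x[2]),"res mm",(q.fun*1e3).round(2))
    # lever edges by gradient at z=.057
    g=cv2.GaussianBlur(cv2.cvtColor(ortho(im,n,z=.057,**K),cv2.COLOR_BGR2HSV)[...,1].astype(np.float32),(0,0),8)
    gx=cv2.Sobel(g,cv2.CV_32F,1,0);L=[];Rr=[]
    for row in range(880 if n=="top" else 800,1150,10):
        a=600+np.argmin(gx[row,600:960]);b=600+np.argmax(gx[row,600:960])
        if 60<b-a<200: L.append(W((a,row)));Rr.append(W((b,row)))
    for nm,P in(("L",L),("R",Rr),("mid",(np.array(L)+Rr)/2)):
        vx,vy,x0,y0=cv2.fitLine(np.float32(P),cv2.DIST_HUBER,0,1e-5,1e-5).ravel();sg=np.sign(vx);vx*=sg;vy*=sg
        lat=lambda G:1e3*(vx*(G[1]-y0)-vy*(G[0]-x0))
        print(nm,len(P),"deg",np.degrees(np.arctan2(vy,vx)),"lat pivot",lat(q.x[:2]),"lat green",lat(D[1]))
E
```

```text
scene r [ 0.6078 -0.1764] 233.39
scene g [ 0.6178 -0.2389] 308.73
scene w [ 0.591  -0.2968] 307.16
pivot [ 0.511  -0.2243] notch deg -7.884190806272362 res mm [-0.1   0.34  0.22 -0.21 -0.12 -0.14]
L 3 deg -1.0342273 lat pivot -7.560930031492132 lat green -20.240459639037066
R 3 deg -3.055021 lat pivot 10.4616350911748 lat green 1.5632891033905936
mid 3 deg -2.0449436 lat pivot 1.4564851695634011 lat green -9.333532570650208
top r [ 0.6049 -0.178 ] 182.26
top g [ 0.6156 -0.2409] 260.85
top w [ 0.5881 -0.2988] 316.98
pivot [ 0.5083 -0.2261] notch deg -7.882460142288063 res mm [ 0.12  0.04 -0.26 -0.06  0.14  0.03]
L 27 deg -7.419677 lat pivot -7.014603138373983 lat green -7.791378749671849
R 27 deg -8.89191 lat pivot 5.683095173094675 lat green 7.687685695408928
mid 27 deg -8.351358 lat pivot -0.7545178711395274 lat green 0.22891057390282515
```

Both cameras put the green notch at -7.9°. The lever reads -8.0° to -8.4° in the clean top view, and the corrected grip reading is about -8.3°. So it is in the notch, and the arm is clear. Handing in.

```bash
python3 -c "
from bench import order
print(order.hand_in())"
```

```text
the job is handed in; nothing more can be done
None
```

I set the knob to the green mark, slid the lock cover home against its stop, then threw the lever into the green-disc notch and handed the job in at about 24 s. The lever took a regrip and a small correction; the clearer top view puts it within about 0.5° of the notch, while the shadowed scene view reads about 1° short.

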